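# Lay the lamp body down onto the padded stop

## Task

Tip the standing brass lamp over, pivoting on the edge of its square foot, until its thin column lies on the padded stop, and leave it resting there. Keep the fingers loosely around it as it goes over and lower it gently all the way, never letting it drop; touch it only lightly and do not pinch, lift or carry it, and leave the other things on the bench alone.

Things in the scene. Friction and masses are not known exactly. Their poses are not given: they have to be found in the camera images.
- lamp: Brass lamp body, upright, 240 mm tall, 0.5 to 0.9 kg, bottom-heavy. Square foot 80 x 80 x 22 mm; collar 30 mm wide up to 32 mm; column 18 mm in diameter up to 190 mm; lampholder cylinder 34 mm in diameter from there to the top, with a 37 mm trim ring at its lower end. Origin: centre of the foot's underside; z up along the lamp; +y towards the stop (within 7 degrees), the way it must fall.
- toe (a point): Middle of the lower foot edge facing the stop: 40 mm from the lamp's origin along its +y. The lamp pivots on this edge, which stays on the bench. Leaning under about 39 degrees it rights itself; beyond that it falls by itself.
- holder (a point): Centre of the lampholder, on the lamp's axis 215 mm above its underside. With the column on the stop the lamp leans 77 to 80 degrees from vertical and the lampholder overhangs beyond the stop, its underside about 60 mm above the bench.
- stop: Padded stop fixed to the bench, 54 mm high: wooden base 150 x 70 x 6 mm, block 110 x 36 mm, half-round black rubber pad (radius 14 mm) along its top. Long side along its x; origin: centre of its underside. The lamp stands 140 to 165 mm away on its -y side and falls along its +y. Nothing stands beyond it where the lampholder comes down.
- pad_top (a point): Middle of the top line of the rubber pad, 54 mm above the bench.
- jar: Bystander: clear jar of parts, 60 mm in diameter, 80 mm high. Origin: centre of its underside. 115 mm or more to one side (stop +x) of the work.
- spotlight: Bystander: small black spotlight head standing on its rim, 64 mm in diameter, 90 mm high, beside the stop on its -x side, 125 mm or more from its centre. Origin: centre of its underside.
- collar: Bystander: small brass fitting, a disc 50 mm in diameter and 12 mm thick with a 24 mm stub on it, 47 mm high in all, 115 mm or more to the -x side of the stop's centre line, level with the lamp. Origin: centre of its underside.
Mind the look-alikes: they are no part of the job. Of the things like the stop, leave any that is red; of the rest the larger one is meant. There is more than one size of the lamp; the job needs the smaller.

How it is judged:
By the outcome, as a careful person would: the job done as asked, in the order asked, and still so for the second after the job is handed in, with the robot touching nothing.
It also fails if it takes over 51 s, if anything falls off the work surface, if the arm or the gripper's body presses on something with over 40 N, if the wrist force passes 120 N, or if a joint passes its speed limit or range.

## Robot

A 7-joint arm with a two-finger parallel gripper is mounted at the origin on the work surface. World frame = base frame: x ahead of the robot, y to its left, z up, the work surface at z = 0. Lengths are in m, angles in rad, forces in N, time in s.
With the tool pointing down it reaches from about 0.425 to 0.925 m from the base axis. Payload 6.8 kg.
Tool frame: the origin (TCP) lies at the very end of the fingers, on their centre line; the grasp point (between the pads) lies 19 mm behind it; z points along the fingers, y is the line along which they close (so a half turn about z gives the same grasp; the last joint's range is limited). The gripper opens to 85 mm and grips with 20 to 120 N. Pads are 22 mm wide; open, the fingers measure 114 mm over their backs; the gripper's body (76 mm by 85 mm) begins 54 mm behind the grasp point. The pads swing forward as they close: fully open they stand 13 mm farther back than shut.
Start: joints at [-1.413, 0.477, 0.022, 1.555, -0.011, 1.109, -0.083], TCP at [0.177, 0.651, 0.231] pointing down, gripper open.
Joint ranges: [-2.96, 2.96], [-0.34, 2.1], [-1.41, 1.46], [0.24, 2.44], [-1.37, 4.51], [0.17, 1.92], [-2.96, 2.96]. Speed limits (rad/s): [2.39, 2.39, 3.14, 3.14, 3.14, 3.14, 3.14].

## Interface

Orientations are given as a rotation vector (axis times angle).
In Python, from bench import get_obs, grab_frame, hand_in gives the robot as it stands.
- The arm moves only by the tool drive_tool, never from a script. Its argument "rows" is a list of rows, each an object with "offset": the shift along the tool's x, y, z as a fraction of full scale, a list of three; "rotation": the turn, a rotation vector about the tool's x, y, z as a fraction of full scale, a list of three; "claw": the opening, from 0 (shut) to 1 (fully open). In form: [{"offset": [tx, ty, tz], "rotation": [wx, wy, wz], "claw": claw}, ...]. A call has 1 to 20 rows; each row is the pose to reach, as a shift and turn from the pose commanded when the call began, along the tool's axes at that moment; what a row does not reach only later rows make up. Full scale, the value 1, is 0.15 m for a shift and 2 rad for a turn. A row lasts 1/12 s, in which the tool goes at most 41.7 mm and 7.16 degrees, less where a joint would pass 70% of its speed; a pose out of reach is approached as far as the arm can. A call with a number of a shift or a turn outside -1 to 1 is refused whole. A call with a gripper value outside its range is refused whole. The fingers move at their own pace and stop on an object; "force" is the grip in N (left out, the last holds). Time passes only in rows, so rows that repeat a pose let the fingers close. It gives the time, the measured TCP pose, the force, the opening and the grip force at its end, in the units of the state.
- get_obs(): the state, without advancing time (a new reading comes with each control period).
- grab_frame(name): name is "scene" or "top" or "wrist"; returns a dict with "frame" (420x560x3 uint8, red, green, blue), "z_map" (420x560 float32, m along the optical axis (not along the pixel's ray), 0 where there is no reading), "vfov" (degrees; the focal length in pixels is half the picture's height over the tangent of half this angle, whatever the lens; pixels are square), "cx", "cy" (the principal point, pixels), "D" ([k1, k2, p1, p2, k3] as OpenCV has them; the pictures are not rectified), "R" (3x3) and "t" (3): a world point X has camera coordinates R X + t. Camera axes: x right, y down, z forward; pixel columns grow to the right and rows downward; lengths in m; the calibration is good to about 2 mm. A picture is of the moment at which its call begins.
- hand_in(): hands the job in; it is judged then, once.
The state is a dict: "clock": time; "joints": joint angles; "qvel": joint speeds; "tau": joint torques, N m; "tcp_pos": TCP position; "orientation": TCP orientation; "contact_force": force on the tool from outside, world axes, zero at the start; "moment": the same for the moment, N m; "grip_width": finger opening in m; "gripper_force": force on a finger pad.
Only numpy, scipy, OpenCV 4.12 (cv2) and the standard library are available. Lean on these libraries where they do the work, as an engineer would, in place of code of your own. Each camera call takes 0.05 s, during which the arm holds its last target. There are 200 camera calls.

## Working session

There is one attempt and no reset: what is moved stays moved. The work goes in short steps, Python scripts to look and compute and a tool call to move; the robot and the scene stay as the last step left them, time stands still between calls to the robot, and variables do not carry over. Pictures are saved under pics/ and viewed, at most 10 in all, crops included, and the job is handed in when it is done.

Besides the shell and the picture viewer there is one more tool, called after ">>>" by a JSON object that holds its "api" and its "payload", one argument or row to a line. drive_tool: Moves the arm, as the interface text tells. Its arguments: {"type":"object","properties":{"rows":{"type":"array","items":{"type":"object","properties":{"offset":{"type":"array","items":{"type":"number"}},"rotation":{"type":"array","items":{"type":"number"}},"claw":{"type":"number"}}}},"force":{"type":"number"}},"required":["rows"]}

```bash
mkdir -p pics
cat > h.py <<'E'
import numpy as np, cv2
from bench import get_obs, grab_frame, hand_in
def K(f):
    h=f["frame"].shape[0]; F=h/2/np.tan(np.radians(f["vfov"])/2)
    return np.array([[F,0,f["cx"]],[0,F,f["cy"]],[0,0,1]])
def cast(f,px,z):
    n=cv2.undistortPoints(np.array(px,float).reshape(-1,1,2),K(f),np.array(f["D"],float)).reshape(-1,2)
    R=np.array(f["R"]);t=np.array(f["t"]); c=-R.T@t
    d=np.c_[n,np.ones(len(n))]@R
    return c+d*((z-c[2])/d[:,2])[:,None]
def cloud(f):
    h,w=f["z_map"].shape; u,v=np.meshgrid(np.arange(w),np.arange(h))
    n=cv2.undistortPoints(np.stack([u,v],-1).reshape(-1,1,2).astype(float),K(f),np.array(f["D"],float)).reshape(-1,2)
    z=f["z_map"].reshape(-1,1); P=(np.c_[n,np.ones(len(n))]*z-np.array(f["t"]))@np.array(f["R"])
    P[z[:,0]==0]=np.nan
    return P.reshape(h,w,3)
def save(f,n): cv2.imwrite("pics/"+n,cv2.cvtColor(f["frame"],cv2.COLOR_RGB2BGR))
E
python3 - <<'E'
from h import *
import pickle
d={}
for n in ("scene","top"):
    f=grab_frame(n); save(f,n+"0.png"); d[n]=f
    R=np.array(f["R"]);print(n,(-R.T@f["t"]).round(3),R.round(2).tolist(),f["vfov"],f["D"])
pickle.dump(d,open("d0.pkl","wb"))
print(get_obs())
E
```

```text
scene [ 1.    -0.477  0.774] [[0.71, 0.71, 0.01], [0.5, -0.49, -0.71], [-0.5, 0.51, -0.7]] 53.93195421404462 [-0.12866394  0.          0.          0.          0.        ]
top [ 0.367 -0.036  1.222] [[-0.01, -1.0, -0.02], [-0.99, 0.02, -0.16], [0.16, 0.02, -0.99]] 48.695943024640506 [-0.09082285  0.          0.          0.          0.        ]
{'clock': 0.1, 'joints': array([-1.41308869,  0.47773259,  0.02231874,  1.55636141, -0.01151851,
        1.10930019, -0.08309425]), 'qvel': array([-0.00026735, -0.00223725,  0.00047537, -0.00161863,  0.00089509,
        0.00116531,  0.00019375]), 'tau': array([ 3.93140726e-03, -5.97759998e+01,  1.61353525e+00, -2.81953561e+01,
        1.28345360e-02,  5.00211288e-03,  1.88612944e-05]), 'tcp_pos': array([0.17716423, 0.65077367, 0.23040858]), 'orientation': array([-4.16224346e-01, -3.11376854e+00,  2.62200383e-03]), 'contact_force': array([ 0.8250624 , -0.40653338,  0.1778533 ]), 'moment': array([ 0.04404807, -0.03332174,  0.03553348]), 'gripper_force': 0.0, 'grip_width': 0.08547842524366246}
```

View pics/scene0.png

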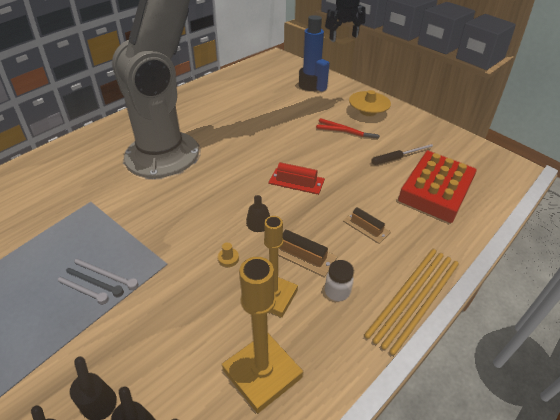

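View pics/top0.png

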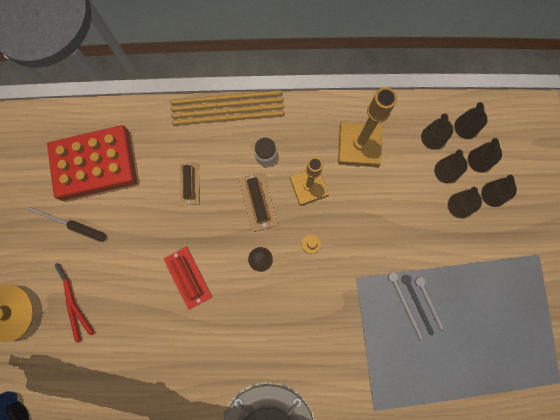

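The scene and top views show these candidates.
- **Stops (top view):** red at (188,278), small brown at (190,183), large brown at (258,200). The large one is meant: it isn't red and is larger than the other brown one.
- **Lamps:** small with its foot at (310,188), large at (360,143). The small one is meant.
- **Bystanders:** jar (265,151), spotlight (260,260), collar (311,243).

I'll measure these and confirm in a crop.

```bash
cat > m.py <<'E'
from h import *
import pickle
d=pickle.load(open("d0.pkl","rb"))
for n,box in (("top",(225,120,345,275)),("scene",(200,180,370,330))):
    f=d[n]; P=cloud(f); x0,y0,x1,y1=box
    m=np.zeros(P.shape[:2],bool); m[y0:y1,x0:x1]=True
    hsv=cv2.cvtColor(f["frame"],cv2.COLOR_RGB2HSV)
    print(n,"bench z",np.nanmedian(P[m][:,2]).round(4))
    z=P[...,2]
    def rect(mm,name,zz=None):
        mm=cv2.morphologyEx(mm.astype(np.uint8),cv2.MORPH_OPEN,np.ones((2,2)))
        c=max(cv2.findContours(mm,0,2)[0],key=cv2.contourArea)
        k=np.zeros_like(mm);cv2.drawContours(k,[c],-1,1,-1); q=P[(k>0)&(mm>0)]
        r=cv2.minAreaRect((q[:,:2]*1000).astype(np.float32))
        print(name,len(q),"rect c",np.round(r[0],1),"size",np.round(r[1],1),"ang",round(r[2],1),"z",np.median(q[:,2]).round(4))
    for name,lo,hi in (("layer16-28",.016,.028),("45-60",.045,.06),("layer 70-90",.07,.09),("35-47",.035,.047),("225+",.225,.26)):
        mm=m&(z>lo)&(z<hi)
        nl,lab,st,ce=cv2.connectedComponentsWithStats(mm.astype(np.uint8))
        for i in range(1,nl):
            if st[i,4]>12: 
                q=P[lab==i]; r=cv2.minAreaRect((q[:,:2]*1000).astype(np.float32))
                print(name,st[i,4],"px",ce[i].round(0),"c",np.round(r[0],1),"size",np.round(r[1],1),"ang",round(r[2],1),"z",np.median(q[:,2]).round(4))
f=d["top"]; c=f["frame"][120:280,220:400]; cv2.imwrite("pics/crop.png",cv2.cvtColor(cv2.resize(c,None,fx=3.5,fy=3.5,interpolation=2),cv2.COLOR_RGB2BGR))
E
python3 m.py
```

```text
top bench z 0.0007
layer16-28 19 px [341. 139.] c [ 751.  -207.8] size [10.7 24.4] ang 88.8 z 0.026
layer16-28 22 px [340. 158.] c [ 700.6 -201. ] size [31.8 11.8] ang 15.4 z 0.0233
layer16-28 19 px [268. 163.] c [690.   -9.9] size [ 8.2 38.9] ang 15.5 z 0.0219
layer16-28 669 px [308. 188.] c [ 626. -116.] size [81.1 80.4] ang 19.1 z 0.0217
layer16-28 13 px [269. 265.] c [416.7  -6.6] size [ 3.9 25.6] ang 51.9 z 0.0214
layer16-28 14 px [256. 269.] c [409.1  26.1] size [36.2  6.5] ang 68.2 z 0.0212
45-60 86 px [266. 157.] c [702.2  -2.2] size [35.7 58. ] ang 1.1 z 0.0523
45-60 424 px [257. 199.] c [588.6  19.3] size [110.6  29.9] ang 13.9 z 0.0519
45-60 54 px [312. 243.] c [ 471.7 -118.1] size [21.5 20.4] ang 16.3 z 0.0475
45-60 218 px [260. 259.] c [433.6  15.5] size [48.  47.8] ang 89.0 z 0.0541
layer 70-90 345 px [265. 148.] c [714.7  -2.9] size [51.5 51.5] ang 2.4 z 0.0794
layer 70-90 15 px [310. 182.] c [ 620.6 -113.6] size [17.4  6.7] ang 64.0 z 0.0833
layer 70-90 25 px [259. 258.] c [432.7  13.8] size [12.3 14.4] ang 89.1 z 0.0881
35-47 18 px [272. 159.] c [695.9 -20. ] size [ 
[... 1602 characters left out ...]
g 16.1 z 0.0792
layer 70-90 21 px [275. 278.] c [ 635.2 -118.3] size [8.3 2.7] ang 75.8 z 0.0791
35-47 101 px [362. 213.] c [624.6 204.8] size [50.  22.4] ang 5.7 z 0.0399
35-47 98 px [258. 217.] c [444.8   6.4] size [50.8 31.9] ang 47.5 z 0.0408
35-47 239 px [303. 248.] c [597.9   7.6] size [109.   31.4] ang 26.1 z 0.0404
35-47 77 px [226. 248.] c [ 473.  -119.5] size [21.4 25. ] ang 47.0 z 0.045
35-47 81 px [336. 288.] c [725. -22.] size [54.3 20.1] ang 25.3 z 0.041
35-47 13 px [275. 289.] c [ 635.4 -118.7] size [8.8 2.7] ang 75.1 z 0.0407
225+ 295 px [273. 225.] c [ 627.3 -117.6] size [32.2 33.8] ang 61.6 z 0.2393
225+ 63 px [259. 316.] c [ 751.7 -267.4] size [23.1 19.8] ang 53.1 z 0.2315
```

View pics/crop.png

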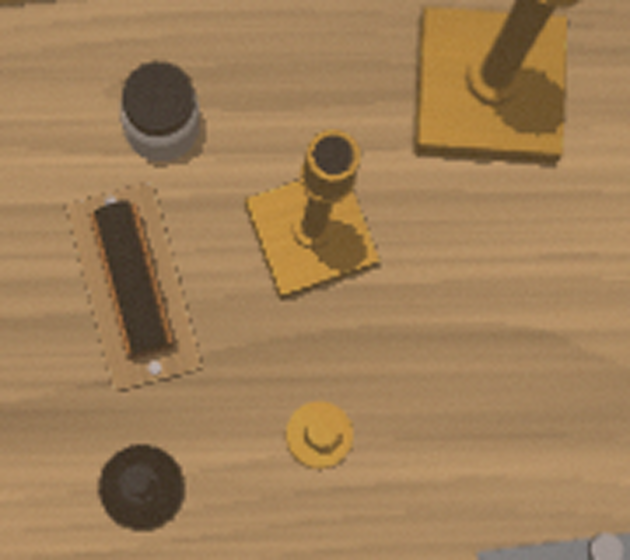

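The crop confirms it: the large dark-topped stop is at the left and the small lamp stands in the middle beside it. The big lamp at upper right and the red stop stay out of it.

Lamp axis is about (0.6265, −0.1165), with fall direction d = (−0.327, 0.945).

Plan: straddle the lampholder from above, with the closing line along d. Then rotate the tool with the lamp about the toe.

>>> {"api": "drive_tool", "payload": {
  "rows": [
    {"offset":[-0.2,-0.2,-0.13],"rotation":[0,0,0],"claw":1},
    {"offset":[-0.4,-0.4,-0.133],"rotation":[0,0,0],"claw":1},
    {"offset":[-0.6,-0.6,-0.133],"rotation":[0,0,0],"claw":1},
    {"offset":[-0.848,-0.83,-0.133],"rotation":[0,0,0],"claw":1},
    {"offset":[-0.848,-0.83,-0.133],"rotation":[0,0,0],"claw":1}
  ]
}}

```text
clock: 0.52
tcp_pos: [0.2716, 0.4919, 0.251]
orientation: [0.426, 3.111, -0.005]
contact_force: [1.5, -0.6, 0.4]
grip_width: 0.0855
gripper_force: 0.0
```

>>> {"api": "drive_tool", "payload": {
  "rows": [
    {"offset":[-0.2,-0.2,-0.13],"rotation":[0,0,0],"claw":1},
    {"offset":[-0.4,-0.4,-0.133],"rotation":[0,0,0],"claw":1},
    {"offset":[-0.6,-0.6,-0.133],"rotation":[0,0,0],"claw":1},
    {"offset":[-0.848,-0.83,-0.133],"rotation":[0,0,0],"claw":1},
    {"offset":[-0.848,-0.83,-0.133],"rotation":[0,0,0],"claw":1}
  ]
}}

```text
clock: 0.93
tcp_pos: [0.3605, 0.3385, 0.2712]
orientation: [0.427, 3.111, -0.003]
contact_force: [0.0, 0.2, 0.1]
grip_width: 0.0856
gripper_force: 0.0
```

>>> {"api": "drive_tool", "payload": {
  "rows": [
    {"offset":[-0.2,-0.2,-0.13],"rotation":[0,0,0],"claw":1},
    {"offset":[-0.4,-0.4,-0.133],"rotation":[0,0,0],"claw":1},
    {"offset":[-0.6,-0.6,-0.133],"rotation":[0,0,0],"claw":1},
    {"offset":[-0.848,-0.83,-0.133],"rotation":[0,0,0],"claw":1},
    {"offset":[-0.848,-0.83,-0.133],"rotation":[0,0,0],"claw":1}
  ]
}}

```text
clock: 1.35
tcp_pos: [0.4499, 0.1848, 0.2914]
orientation: [0.427, 3.111, -0.002]
contact_force: [-0.9, -0.2, -0.5]
grip_width: 0.0855
gripper_force: 0.0
```

>>> {"api": "drive_tool", "payload": {
  "rows": [
    {"offset":[-0.2,-0.2,-0.13],"rotation":[0,0,-0.08],"claw":1},
    {"offset":[-0.4,-0.4,-0.133],"rotation":[0,0,-0.14],"claw":1},
    {"offset":[-0.6,-0.6,-0.133],"rotation":[0,0,-0.2],"claw":1},
    {"offset":[-0.848,-0.83,-0.133],"rotation":[0,0,-0.26],"claw":1},
    {"offset":[-0.848,-0.83,-0.133],"rotation":[0,0,-0.299],"claw":1},
    {"offset":[-0.848,-0.83,-0.133],"rotation":[0,0,-0.299],"claw":1}
  ]
}}

```text
clock: 1.85
tcp_pos: [0.5394, 0.0308, 0.3112]
orientation: [-0.516, 3.098, -0.005]
contact_force: [-0.2, -0.0, -0.0]
grip_width: 0.0853
gripper_force: 0.0
```

>>> {"api": "drive_tool", "payload": {
  "rows": [
    {"offset":[0,0.3,0],"rotation":[0.06,0,0],"claw":0.6},
    {"offset":[0,0.6,0],"rotation":[0.12,0,0],"claw":0.6},
    {"offset":[0,0.6,0.1],"rotation":[0.18,0,0],"claw":0.6},
    {"offset":[0,0.6,0.2],"rotation":[0.24,0,0],"claw":0.6},
    {"offset":[0,0.6,0.3],"rotation":[0.3,0,0],"claw":0.6},
    {"offset":[0,0.5,0.4],"rotation":[0.36,0,0],"claw":0.6},
    {"offset":[0,0.5,0.5],"rotation":[0.42,0,0],"claw":0.6},
    {"offset":[0,0.4,0.6],"rotation":[0.48,0,0],"claw":0.6},
    {"offset":[0,0.4,0.7],"rotation":[0.54,0,0],"claw":0.52},
    {"offset":[0,0.4,0.8],"rotation":[0.6,0,0],"claw":0.52},
    {"offset":[0,0.4,0.9],"rotation":[0.66,0,0],"claw":0.52},
    {"offset":[0,0.4,0.93],"rotation":[0.698,0,0],"claw":0.52},
    {"offset":[0,0.4,0.93],"rotation":[0.698,0,0],"claw":0.52}
  ]
}}

```text
clock: 2.93
tcp_pos: [0.5164, 0.0955, 0.167]
orientation: [-0.386, 2.219, -1.876]
contact_force: [0.3, -0.4, -0.8]
grip_width: 0.0441
gripper_force: 0.0
```

Run:
```python
from h import *
f=grab_frame("scene"); save(f,"test.png"); o=get_obs(); print(o["joints"].round(3),o["tcp_pos"].round(4))
R,_=cv2.Rodrigues(o["orientation"]); print(R.round(3))
```

```text
[-1.172  0.859  0.388  1.968  0.856  1.379  0.465] [0.5173 0.0947 0.1693]
[[-0.945 -0.061  0.323]
 [-0.328  0.16  -0.931]
 [ 0.005 -0.985 -0.172]]
```

View pics/test.png

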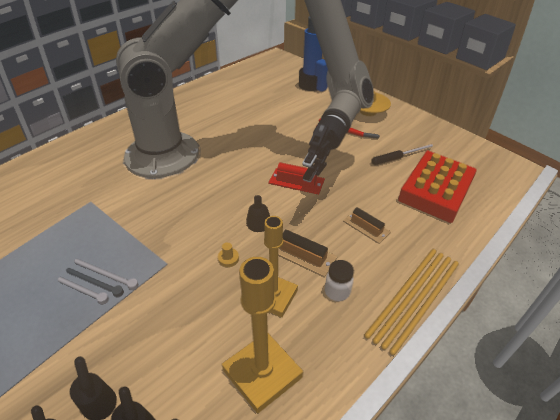

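The full 80° wrist tilt is reachable: the gripper is at (320,140), and at claw 0.52 the opening is 44 mm. Next I'll check how close the red stop and small brown stop come to the final gripper corridor.

Run:
```python
from h import *
import pickle
d=pickle.load(open("d0.pkl","rb")); f=d["top"]; P=cloud(f)
t=np.array([.5525,.0971]); u=np.array([-.327,.945]); n=np.array([.945,.327])
q=P[(P[...,2]>.004)&(P[...,2]<.15)]
v=q[:,:2]-t; s=v@u; w=v@n
for a in np.arange(-.04,.36,.04):
    m=(s>a)&(s<=a+.04)&(abs(w)<.11)
    for lo in (.004,.02):
        k=m&(q[:,2]>lo)
        if k.any(): print(round(a,2),lo,"w neg side",w[k&(w<0)].max().round(3) if (k&(w<0)).any() else None,"pos",w[k&(w>0)].min().round(3) if (k&(w>0)).any() else None,"maxz",q[k][:,2].max().round(3))
o=get_obs()
# return target: above lamp, TCP z .31, in current tool axes
R,_=cv2.Rodrigues(o["orientation"])
```

```text
-0.04 0.004 w neg side -0.001 pos 0.001 maxz 0.025
-0.04 0.02 w neg side -0.109 pos None maxz 0.025
0.0 0.004 w neg side -0.004 pos 0.004 maxz 0.008
0.04 0.004 w neg side -0.002 pos 0.007 maxz 0.048
0.04 0.02 w neg side None pos 0.076 maxz 0.048
0.08 0.004 w neg side -0.001 pos 0.005 maxz 0.045
0.08 0.02 w neg side None pos 0.078 maxz 0.045
0.12 0.004 w neg side -0.002 pos 0.002 maxz 0.058
0.12 0.02 w neg side -0.062 pos None maxz 0.058
0.16 0.004 w neg side -0.006 pos 0.001 maxz 0.059
0.16 0.02 w neg side -0.065 pos None maxz 0.059
0.2 0.004 w neg side -0.002 pos 0.0 maxz 0.011
0.24 0.004 w neg side -0.0 pos 0.003 maxz 0.007
0.28 0.004 w neg side -0.001 pos 0.003 maxz 0.009
0.32 0.004 w neg side -0.002 pos 0.001 maxz 0.033
0.32 0.02 w neg side None pos 0.05 maxz 0.033
```

>>> {"api": "drive_tool", "payload": {
  "rows": [
    {"offset":[0,-0.2,0],"rotation":[-0.06,0,0],"claw":0.7},
    {"offset":[0,-0.4,0],"rotation":[-0.12,0,0],"claw":0.7},
    {"offset":[0,-0.6,0],"rotation":[-0.18,0,0],"claw":0.7},
    {"offset":[0,-0.8,0],"rotation":[-0.24,0,0],"claw":0.7},
    {"offset":[0,-0.985,0.05],"rotation":[-0.3,0,0],"claw":0.7},
    {"offset":[0,-0.985,0.05],"rotation":[-0.36,0,0],"claw":0.7},
    {"offset":[0,-0.985,0.1],"rotation":[-0.42,0,0],"claw":0.7},
    {"offset":[0,-0.985,0.1],"rotation":[-0.48,0,0],"claw":0.7},
    {"offset":[0,-0.985,0.15],"rotation":[-0.54,0,0],"claw":0.7},
    {"offset":[0,-0.985,0.2],"rotation":[-0.6,0,0],"claw":0.7},
    {"offset":[0,-0.985,0.232],"rotation":[-0.66,0,0],"claw":0.7},
    {"offset":[0,-0.985,0.232],"rotation":[-0.698,0,0],"claw":0.7},
    {"offset":[0,-0.985,0.232],"rotation":[-0.698,0,0],"claw":0.7}
  ]
}}

```text
clock: 4.07
tcp_pos: [0.5382, 0.0306, 0.3146]
orientation: [-0.502, 3.094, 0.006]
contact_force: [0.8, -0.8, 0.3]
grip_width: 0.0596
gripper_force: 0.0
```

Run:
```python
from h import *
o=get_obs(); R,_=cv2.Rodrigues(o["orientation"]); print(o["tcp_pos"],R.round(3),((R.T@(np.array([.6265,-.1165,.30])-o["tcp_pos"]))/.15).round(3))
```

```text
[0.53821471 0.03057163 0.31459033] [[-0.949 -0.316  0.006]
 [-0.316  0.949  0.005]
 [-0.008  0.003 -1.   ]] [-0.248 -1.116  0.096]
```

>>> {"api": "drive_tool", "payload": {
  "rows": [
    {"offset":[-0.1,-0.25,0],"rotation":[0,0,0],"claw":0.7},
    {"offset":[-0.2,-0.5,0],"rotation":[0,0,0],"claw":0.7},
    {"offset":[-0.231,-0.75,0],"rotation":[0,0,0],"claw":0.7},
    {"offset":[-0.231,-0.98,0],"rotation":[0,0,0],"claw":0.7}
  ]
}}

```text
clock: 4.4
tcp_pos: [0.6191, -0.0913, 0.3127]
orientation: [-0.522, 3.095, -0.003]
contact_force: [0.4, -0.3, 0.9]
grip_width: 0.0599
gripper_force: 0.0
```

>>> {"api": "drive_tool", "payload": {
  "rows": [
    {"offset":[0,-0.136,0],"rotation":[0,0,0],"claw":0.7},
    {"offset":[0,-0.136,0],"rotation":[0,0,0],"claw":0.7},
    {"offset":[0,-0.136,0],"rotation":[0,0,0],"claw":0.7},
    {"offset":[0,-0.136,0],"rotation":[0,0,0],"claw":0.7}
  ]
}}

```text
clock: 4.73
tcp_pos: [0.6244, -0.1082, 0.312]
orientation: [-0.522, 3.096, 0.001]
contact_force: [0.8, -0.4, 0.5]
grip_width: 0.06
gripper_force: 0.0
```

Run:
```python
from h import *
f=grab_frame("wrist"); save(f,"w1.png"); P=cloud(f); o=get_obs(); R,_=cv2.Rodrigues(o["orientation"]); print(o["tcp_pos"].round(4),R.round(3).tolist(), o["contact_force"])
for lo,hi in((.232,.245),(.016,.028)):
    m=(P[...,2]>lo)&(P[...,2]<hi)
    m&=np.hypot(P[...,0]-.6265,P[...,1]+.1165)<.075
    if m.sum()>20:
        q=P[m];print(m.sum(),cv2.minAreaRect((q[:,:2]*1000).astype(np.float32)),np.median(q[:,2]), q[:,:2].mean(0))
```

```text
[ 0.6245 -0.1077  0.3118] [[-0.944, -0.329, 0.001], [-0.329, 0.944, 0.001], [-0.001, 0.001, -1.0]] [-0.26028452  0.5549903  -0.15507532]
1528 ((625.2837524414062, -116.9089584350586), (33.6846923828125, 32.05438995361328), 18.734390258789062) 0.24067899199039072 [ 0.62399454 -0.11718263]
2212 ((624.7278442382812, -116.92411804199219), (78.72413635253906, 80.0773696899414), 19.072114944458008) 0.022428819192562177 [ 0.61688635 -0.11835257]
```

View pics/w1.png

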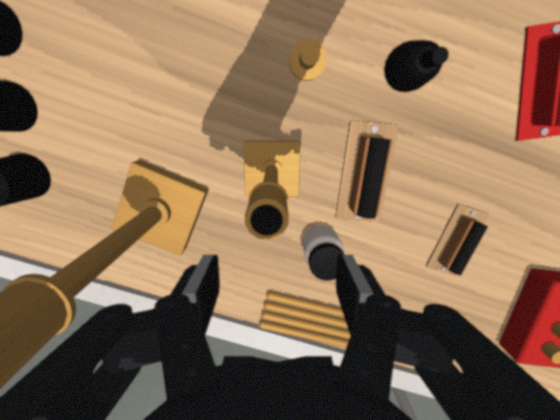

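The wrist view puts the lampholder at (267,218) with the fingertips at (205,290) and (350,290). The tool needs about 9 mm more along −d, then the descent.

>>> {"api": "drive_tool", "payload": {
  "rows": [
    {"offset":[0.013,-0.06,0],"rotation":[0,0,0],"claw":0.7},
    {"offset":[0.013,-0.06,0],"rotation":[0,0,0],"claw":0.7},
    {"offset":[0.013,-0.06,0.1],"rotation":[0,0,0],"claw":0.7},
    {"offset":[0.013,-0.06,0.2],"rotation":[0,0,0],"claw":0.7},
    {"offset":[0.013,-0.06,0.3],"rotation":[0,0,0],"claw":0.7},
    {"offset":[0.013,-0.06,0.4],"rotation":[0,0,0],"claw":0.7},
    {"offset":[0.013,-0.06,0.5],"rotation":[0,0,0],"claw":0.7},
    {"offset":[0.013,-0.06,0.6],"rotation":[0,0,0],"claw":0.7},
    {"offset":[0.013,-0.06,0.7],"rotation":[0,0,0],"claw":0.7},
    {"offset":[0.013,-0.06,0.772],"rotation":[0,0,0],"claw":0.7},
    {"offset":[0.013,-0.06,0.772],"rotation":[0,0,0],"claw":0.7},
    {"offset":[0.013,-0.06,0.772],"rotation":[0,0,0],"claw":0.7},
    {"offset":[0.013,-0.06,0.772],"rotation":[0,0,0],"claw":0.7}
  ]
}}

```text
clock: 5.87
tcp_pos: [0.6264, -0.1191, 0.1962]
orientation: [-0.519, 3.097, -0.001]
contact_force: [0.4, 0.3, 0.4]
grip_width: 0.0598
gripper_force: 0.0
```

Run:
```python
from h import *
f=grab_frame("wrist"); P=cloud(f); o=get_obs(); R,_=cv2.Rodrigues(o["orientation"]); print(o["tcp_pos"].round(4),R.round(3).tolist(), o["contact_force"].round(2))
m=(P[...,2]>.232)&(P[...,2]<.245)&(np.hypot(P[...,0]-.6256,P[...,1]+.1168)<.03)
q=P[m];print(m.sum());r=cv2.minAreaRect((q[:,:2]*1000).astype(np.float32)) ;print(r)
print(((np.r_[np.array(r[0])/1000,.196]-o["tcp_pos"])@R*1000).round(1))
save(f,"w2.png")
```

```text
[ 0.6265 -0.1191  0.1964] [[-0.945, -0.326, 0.002], [-0.326, 0.945, -0.0], [-0.002, -0.001, -1.0]] [0.05 0.4  0.72]
5902
((624.6856689453125, -110.91862487792969), (34.267478942871094, 46.12428283691406), 8.396536827087402)
[-0.9  8.3  0.3]
```

View pics/w2.png

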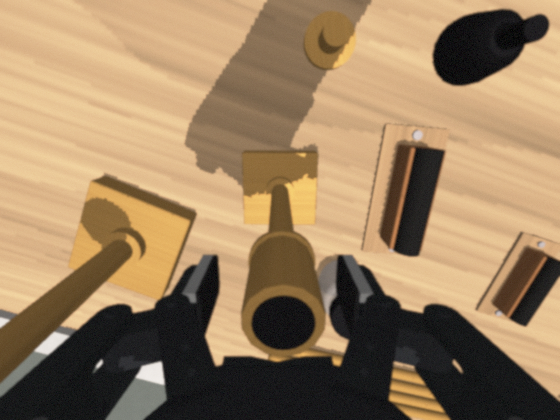

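The fingers straddle the holder: it is centred at x≈283, with the finger inner edges at 218 and 338. I'll shift 2 mm along +d and narrow to a loose 45 mm.

>>> {"api": "drive_tool", "payload": {
  "rows": [
    {"offset":[-0.003,0.013,0],"rotation":[0,0,0],"claw":0.6},
    {"offset":[-0.003,0.013,0],"rotation":[0,0,0],"claw":0.53},
    {"offset":[-0.003,0.013,0],"rotation":[0,0,0],"claw":0.53},
    {"offset":[-0.003,0.013,0],"rotation":[0,0,0],"claw":0.53},
    {"offset":[-0.003,0.013,0],"rotation":[0,0,0],"claw":0.53}
  ]
}}

```text
clock: 6.33
tcp_pos: [0.6257, -0.1169, 0.1954]
orientation: [-0.519, 3.098, 0.0]
contact_force: [-0.3, -0.2, 0.1]
grip_width: 0.0451
gripper_force: 0.0
```

>>> {"api": "drive_tool", "payload": {
  "rows": [
    {"offset":[0,0.012,-0.001],"rotation":[0.0044,0,0],"claw":0.53},
    {"offset":[0,0.023,-0.003],"rotation":[0.0087,0,0],"claw":0.53},
    {"offset":[0,0.035,-0.004],"rotation":[0.0131,0,0],"claw":0.53},
    {"offset":[0,0.046,-0.006],"rotation":[0.0175,0,0],"claw":0.53},
    {"offset":[0,0.058,-0.007],"rotation":[0.0218,0,0],"claw":0.53},
    {"offset":[0,0.069,-0.008],"rotation":[0.0262,0,0],"claw":0.53},
    {"offset":[0,0.081,-0.01],"rotation":[0.0305,0,0],"claw":0.53},
    {"offset":[0,0.092,-0.011],"rotation":[0.0349,0,0],"claw":0.53},
    {"offset":[0,0.104,-0.012],"rotation":[0.0393,0,0],"claw":0.53},
    {"offset":[0,0.115,-0.013],"rotation":[0.0436,0,0],"claw":0.53},
    {"offset":[0,0.127,-0.015],"rotation":[0.048,0,0],"claw":0.53},
    {"offset":[0,0.139,-0.016],"rotation":[0.0524,0,0],"claw":0.53},
    {"offset":[0,0.15,-0.017],"rotation":[0.0567,0,0],"claw":0.53},
    {"offset":[0,0.162,-0.018],"rotation":[0.0611,0,0],"claw":0.53},
    {"offset":[0,0.173,-0.02],"rotation":[0.0654,0,0],"claw":0.53},
    {"offset":[0,0.185,-0.021],"rotation":[0.0698,0,0],"claw":0.53},
    {"offset":[0,0.196,-0.022],"rotation":[0.0742,0,0],"claw":0.53},
    {"offset":[0,0.208,-0.024],"rotation":[0.0785,0,0],"claw":0.53},
    {"offset":[0,0.219,-0.025],"rotation":[0.0829,0,0],"claw":0.53},
    {"offset":[0,0.231,-0.0265],"rotation":[0.0873,0,0],"claw":0.53}
  ]
}}

```text
clock: 8.0
tcp_pos: [0.6141, -0.0839, 0.199]
orientation: [-0.513, 3.059, -0.269]
contact_force: [1.4, -0.8, -0.5]
grip_width: 0.0454
gripper_force: 0.5
```

```bash
cat > st.py <<'E'
from h import *
# lamp lean from depth in scene/top views: brass points in the fall plane
toe=np.array([.6125,-.0790]); d=np.array([-.327,.945]); n=np.array([.945,.327])
o=get_obs(); R,_=cv2.Rodrigues(o["orientation"]); print("t",o["clock"],"tcp d,n,z",((o["tcp_pos"][:2]-toe)@d).round(4),((o["tcp_pos"][:2]-toe)@n).round(4),o["tcp_pos"][2].round(4),"tilt",np.degrees(np.arctan2(-R[:2,2]@d,-R[2,2])).round(2),"F",o["contact_force"].round(1),"w",o["grip_width"])
for c in ("scene","top"):
    f=grab_frame(c); P=cloud(f); hsv=cv2.cvtColor(f["frame"],cv2.COLOR_RGB2HSV)
    m=(hsv[...,0]>12)&(hsv[...,0]<28)&(hsv[...,1]>165)&(P[...,2]>.004)
    v=P[m]; s=(v[:,:2]-toe)@d; w=(v[:,:2]-toe)@n; k=(abs(w)<.06)&(s>-.12)&(s<.25); s,w,z=s[k],w[k],v[k][:,2]
    # column: points at radius 60-180 mm from toe, |w|<14 mm
    r=np.hypot(s,z); kk=(r>.06)&(r<.19)&(abs(w)<.013)
    if kk.sum()>15:
        vx,vy,x,y=cv2.fitLine(np.c_[s[kk],z[kk]].astype(np.float32),cv2.DIST_HUBER,0,.01,.01).ravel(); print(c,kk.sum(),"lean",np.degrees(np.arctan2(vx*np.sign(vy),abs(vy))).round(1),"col w mean",w[kk].mean().round(4),"foot min s",s.min().round(3),"zmax",z.max().round(3))
E
python3 st.py
```

```text
t 8.0 tcp d,n,z -0.0051 -0.0001 0.199 tilt 10.04 F [ 1.4 -0.8 -0.5] w 0.045398470843097644
top 33 lean 81.3 col w mean 0.0028 foot min s -0.071 zmax 0.042
```

Run:
```python
from h import *
f=grab_frame("scene"); c=f["frame"][170:330,190:380]; cv2.imwrite("pics/s2.png",cv2.cvtColor(cv2.resize(c,None,fx=3.5,fy=3.5),cv2.COLOR_RGB2BGR))
```

```text
(no output)
```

View pics/s2.png

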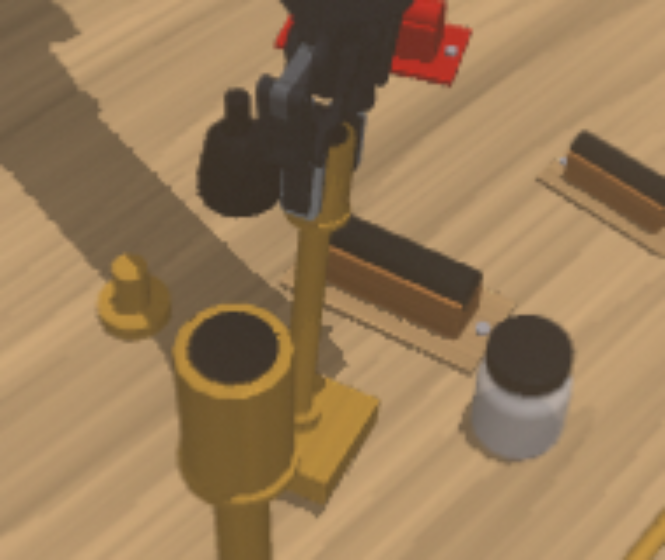

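The crop shows the lamp leaning towards the stop, with the rear finger at (300,190) pushing the holder and the foot's back edge lifted at (310,490). I'll continue.

>>> {"api": "drive_tool", "payload": {
  "rows": [
    {"offset":[0,0.012,-0.001],"rotation":[0.0044,0,0],"claw":0.53},
    {"offset":[0,0.023,-0.003],"rotation":[0.0087,0,0],"claw":0.53},
    {"offset":[0,0.035,-0.004],"rotation":[0.0131,0,0],"claw":0.53},
    {"offset":[0,0.046,-0.006],"rotation":[0.0175,0,0],"claw":0.53},
    {"offset":[0,0.058,-0.007],"rotation":[0.0218,0,0],"claw":0.53},
    {"offset":[0,0.069,-0.008],"rotation":[0.0262,0,0],"claw":0.53},
    {"offset":[0,0.081,-0.01],"rotation":[0.0305,0,0],"claw":0.53},
    {"offset":[0,0.092,-0.011],"rotation":[0.0349,0,0],"claw":0.53},
    {"offset":[0,0.104,-0.012],"rotation":[0.0393,0,0],"claw":0.53},
    {"offset":[0,0.115,-0.013],"rotation":[0.0436,0,0],"claw":0.53},
    {"offset":[0,0.127,-0.015],"rotation":[0.048,0,0],"claw":0.53},
    {"offset":[0,0.139,-0.016],"rotation":[0.0524,0,0],"claw":0.53},
    {"offset":[0,0.15,-0.017],"rotation":[0.0567,0,0],"claw":0.53},
    {"offset":[0,0.162,-0.018],"rotation":[0.0611,0,0],"claw":0.53},
    {"offset":[0,0.173,-0.02],"rotation":[0.0654,0,0],"claw":0.53},
    {"offset":[0,0.185,-0.021],"rotation":[0.0698,0,0],"claw":0.53},
    {"offset":[0,0.196,-0.022],"rotation":[0.0742,0,0],"claw":0.53},
    {"offset":[0,0.208,-0.024],"rotation":[0.0785,0,0],"claw":0.53},
    {"offset":[0,0.219,-0.025],"rotation":[0.0829,0,0],"claw":0.53},
    {"offset":[0,0.231,-0.0265],"rotation":[0.0873,0,0],"claw":0.53}
  ]
}}

```text
clock: 9.82
tcp_pos: [0.6028, -0.0511, 0.1971]
orientation: [-0.502, 2.997, -0.53]
contact_force: [-0.0, -0.3, -0.3]
grip_width: 0.045
gripper_force: 0.3
```

>>> {"api": "drive_tool", "payload": {
  "rows": [
    {"offset":[0,0.012,-0.001],"rotation":[0.0044,0,0],"claw":0.53},
    {"offset":[0,0.023,-0.003],"rotation":[0.0087,0,0],"claw":0.53},
    {"offset":[0,0.035,-0.004],"rotation":[0.0131,0,0],"claw":0.53},
    {"offset":[0,0.046,-0.006],"rotation":[0.0175,0,0],"claw":0.53},
    {"offset":[0,0.058,-0.007],"rotation":[0.0218,0,0],"claw":0.53},
    {"offset":[0,0.069,-0.008],"rotation":[0.0262,0,0],"claw":0.53},
    {"offset":[0,0.081,-0.01],"rotation":[0.0305,0,0],"claw":0.53},
    {"offset":[0,0.092,-0.011],"rotation":[0.0349,0,0],"claw":0.53},
    {"offset":[0,0.104,-0.012],"rotation":[0.0393,0,0],"claw":0.53},
    {"offset":[0,0.115,-0.013],"rotation":[0.0436,0,0],"claw":0.53},
    {"offset":[0,0.127,-0.015],"rotation":[0.048,0,0],"claw":0.53},
    {"offset":[0,0.139,-0.016],"rotation":[0.0524,0,0],"claw":0.53},
    {"offset":[0,0.15,-0.017],"rotation":[0.0567,0,0],"claw":0.53},
    {"offset":[0,0.162,-0.018],"rotation":[0.0611,0,0],"claw":0.53},
    {"offset":[0,0.173,-0.02],"rotation":[0.0654,0,0],"claw":0.53},
    {"offset":[0,0.185,-0.021],"rotation":[0.0698,0,0],"claw":0.53},
    {"offset":[0,0.196,-0.022],"rotation":[0.0742,0,0],"claw":0.53},
    {"offset":[0,0.208,-0.024],"rotation":[0.0785,0,0],"claw":0.53},
    {"offset":[0,0.219,-0.025],"rotation":[0.0829,0,0],"claw":0.53},
    {"offset":[0,0.231,-0.0265],"rotation":[0.0873,0,0],"claw":0.53}
  ]
}}

```text
clock: 11.48
tcp_pos: [0.5918, -0.0191, 0.1889]
orientation: [-0.488, 2.913, -0.782]
contact_force: [-0.5, -0.3, 0.1]
grip_width: 0.0451
gripper_force: 0.2
```

```bash
sed -i 's/>165)/>110)/; s/s>-.12/s>-.06/' st.py; python3 st.py
python3 - <<'E'
from h import *
f=grab_frame("scene"); c=f["frame"][170:330,190:380]; cv2.imwrite("pics/s3.png",cv2.cvtColor(cv2.resize(c,None,fx=3.5,fy=3.5),cv2.COLOR_RGB2BGR))
E
```

```text
t 11.4833 tcp d,n,z 0.0634 0.0001 0.1889 tilt 30.06 F [-0.5 -0.3  0.1] w 0.0451202837752812
scene 729 lean 24.2 col w mean 0.003 foot min s -0.06 zmax 0.235
top 394 lean -67.2 col w mean -0.0005 foot min s -0.06 zmax 0.291
```

View pics/s3.png

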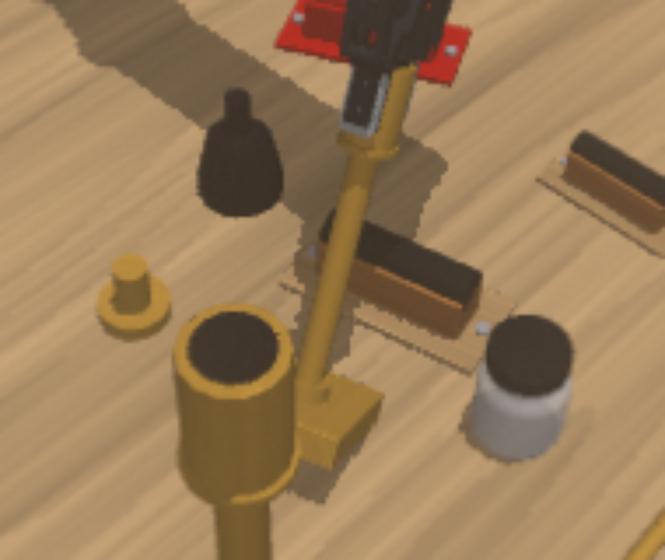

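The crop shows the lamp at about 29°, with the rear finger at (365,105) on the holder and the toe still in place. Next it passes the balance point.

>>> {"api": "drive_tool", "payload": {
  "rows": [
    {"offset":[0,0.012,-0.001],"rotation":[0.0044,0,0],"claw":0.53},
    {"offset":[0,0.023,-0.003],"rotation":[0.0087,0,0],"claw":0.53},
    {"offset":[0,0.035,-0.004],"rotation":[0.0131,0,0],"claw":0.53},
    {"offset":[0,0.046,-0.006],"rotation":[0.0175,0,0],"claw":0.53},
    {"offset":[0,0.058,-0.007],"rotation":[0.0218,0,0],"claw":0.53},
    {"offset":[0,0.069,-0.008],"rotation":[0.0262,0,0],"claw":0.53},
    {"offset":[0,0.081,-0.01],"rotation":[0.0305,0,0],"claw":0.53},
    {"offset":[0,0.092,-0.011],"rotation":[0.0349,0,0],"claw":0.53},
    {"offset":[0,0.104,-0.012],"rotation":[0.0393,0,0],"claw":0.53},
    {"offset":[0,0.115,-0.013],"rotation":[0.0436,0,0],"claw":0.53},
    {"offset":[0,0.127,-0.015],"rotation":[0.048,0,0],"claw":0.53},
    {"offset":[0,0.139,-0.016],"rotation":[0.0524,0,0],"claw":0.53},
    {"offset":[0,0.15,-0.017],"rotation":[0.0567,0,0],"claw":0.53},
    {"offset":[0,0.162,-0.018],"rotation":[0.0611,0,0],"claw":0.53},
    {"offset":[0,0.173,-0.02],"rotation":[0.0654,0,0],"claw":0.53},
    {"offset":[0,0.185,-0.021],"rotation":[0.0698,0,0],"claw":0.53},
    {"offset":[0,0.196,-0.022],"rotation":[0.0742,0,0],"claw":0.53},
    {"offset":[0,0.208,-0.024],"rotation":[0.0785,0,0],"claw":0.53},
    {"offset":[0,0.219,-0.025],"rotation":[0.0829,0,0],"claw":0.53},
    {"offset":[0,0.231,-0.0265],"rotation":[0.0873,0,0],"claw":0.53}
  ]
}}

```text
clock: 13.3
tcp_pos: [0.5814, 0.0112, 0.175]
orientation: [-0.471, 2.81, -1.025]
contact_force: [-0.1, 0.8, -0.4]
grip_width: 0.0452
gripper_force: 0.0
```

>>> {"api": "drive_tool", "payload": {
  "rows": [
    {"offset":[0,0.012,-0.001],"rotation":[0.0044,0,0],"claw":0.53},
    {"offset":[0,0.023,-0.003],"rotation":[0.0087,0,0],"claw":0.53},
    {"offset":[0,0.035,-0.004],"rotation":[0.0131,0,0],"claw":0.53},
    {"offset":[0,0.046,-0.006],"rotation":[0.0175,0,0],"claw":0.53},
    {"offset":[0,0.058,-0.007],"rotation":[0.0218,0,0],"claw":0.53},
    {"offset":[0,0.069,-0.008],"rotation":[0.0262,0,0],"claw":0.53},
    {"offset":[0,0.081,-0.01],"rotation":[0.0305,0,0],"claw":0.53},
    {"offset":[0,0.092,-0.011],"rotation":[0.0349,0,0],"claw":0.53},
    {"offset":[0,0.104,-0.012],"rotation":[0.0393,0,0],"claw":0.53},
    {"offset":[0,0.115,-0.013],"rotation":[0.0436,0,0],"claw":0.53},
    {"offset":[0,0.127,-0.015],"rotation":[0.048,0,0],"claw":0.53},
    {"offset":[0,0.139,-0.016],"rotation":[0.0524,0,0],"claw":0.53},
    {"offset":[0,0.15,-0.017],"rotation":[0.0567,0,0],"claw":0.53},
    {"offset":[0,0.162,-0.018],"rotation":[0.0611,0,0],"claw":0.53},
    {"offset":[0,0.173,-0.02],"rotation":[0.0654,0,0],"claw":0.53},
    {"offset":[0,0.185,-0.021],"rotation":[0.0698,0,0],"claw":0.53},
    {"offset":[0,0.196,-0.022],"rotation":[0.0742,0,0],"claw":0.53},
    {"offset":[0,0.208,-0.024],"rotation":[0.0785,0,0],"claw":0.53},
    {"offset":[0,0.219,-0.025],"rotation":[0.0829,0,0],"claw":0.53},
    {"offset":[0,0.231,-0.0265],"rotation":[0.0873,0,0],"claw":0.53}
  ]
}}

```text
clock: 14.97
tcp_pos: [0.5719, 0.0387, 0.1558]
orientation: [-0.451, 2.689, -1.256]
contact_force: [0.6, -0.6, 0.2]
grip_width: 0.0451
gripper_force: 0.3
```

```bash
python3 st.py
```

```text
t 14.9667 tcp d,n,z 0.1245 0.0001 0.1558 tilt 50.07 F [ 0.6 -0.6  0.2] w 0.04513937046581017
scene 745 lean 51.7 col w mean 0.0036 foot min s -0.051 zmax 0.203
top 570 lean 60.8 col w mean -0.0004 foot min s -0.048 zmax 0.224
```

The lamp has passed balance at about 51.7° and rests on the front finger. I'll continue lowering.

>>> {"api": "drive_tool", "payload": {
  "rows": [
    {"offset":[0,0.012,-0.001],"rotation":[0.0044,0,0],"claw":0.53},
    {"offset":[0,0.023,-0.003],"rotation":[0.0087,0,0],"claw":0.53},
    {"offset":[0,0.035,-0.004],"rotation":[0.0131,0,0],"claw":0.53},
    {"offset":[0,0.046,-0.006],"rotation":[0.0175,0,0],"claw":0.53},
    {"offset":[0,0.058,-0.007],"rotation":[0.0218,0,0],"claw":0.53},
    {"offset":[0,0.069,-0.008],"rotation":[0.0262,0,0],"claw":0.53},
    {"offset":[0,0.081,-0.01],"rotation":[0.0305,0,0],"claw":0.53},
    {"offset":[0,0.092,-0.011],"rotation":[0.0349,0,0],"claw":0.53},
    {"offset":[0,0.104,-0.012],"rotation":[0.0393,0,0],"claw":0.53},
    {"offset":[0,0.115,-0.013],"rotation":[0.0436,0,0],"claw":0.53},
    {"offset":[0,0.127,-0.015],"rotation":[0.048,0,0],"claw":0.53},
    {"offset":[0,0.139,-0.016],"rotation":[0.0524,0,0],"claw":0.53},
    {"offset":[0,0.15,-0.017],"rotation":[0.0567,0,0],"claw":0.53},
    {"offset":[0,0.162,-0.018],"rotation":[0.0611,0,0],"claw":0.53},
    {"offset":[0,0.173,-0.02],"rotation":[0.0654,0,0],"claw":0.53},
    {"offset":[0,0.185,-0.021],"rotation":[0.0698,0,0],"claw":0.53},
    {"offset":[0,0.196,-0.022],"rotation":[0.0742,0,0],"claw":0.53},
    {"offset":[0,0.208,-0.024],"rotation":[0.0785,0,0],"claw":0.53},
    {"offset":[0,0.219,-0.025],"rotation":[0.0829,0,0],"claw":0.53},
    {"offset":[0,0.231,-0.0265],"rotation":[0.0873,0,0],"claw":0.53}
  ]
}}

```text
clock: 16.73
tcp_pos: [0.5637, 0.0625, 0.1317]
orientation: [-0.427, 2.55, -1.474]
contact_force: [0.1, -1.1, -2.4]
grip_width: 0.0451
gripper_force: 0.5
```

>>> {"api": "drive_tool", "payload": {
  "rows": [
    {"offset":[0,0.012,-0.001],"rotation":[0.0044,0,0],"claw":0.53},
    {"offset":[0,0.023,-0.003],"rotation":[0.0087,0,0],"claw":0.53},
    {"offset":[0,0.035,-0.004],"rotation":[0.0131,0,0],"claw":0.53},
    {"offset":[0,0.046,-0.006],"rotation":[0.0175,0,0],"claw":0.53},
    {"offset":[0,0.058,-0.007],"rotation":[0.0218,0,0],"claw":0.53},
    {"offset":[0,0.069,-0.008],"rotation":[0.0262,0,0],"claw":0.53},
    {"offset":[0,0.081,-0.01],"rotation":[0.0305,0,0],"claw":0.53},
    {"offset":[0,0.092,-0.011],"rotation":[0.0349,0,0],"claw":0.53},
    {"offset":[0,0.104,-0.012],"rotation":[0.0393,0,0],"claw":0.53},
    {"offset":[0,0.115,-0.013],"rotation":[0.0436,0,0],"claw":0.53},
    {"offset":[0,0.127,-0.015],"rotation":[0.048,0,0],"claw":0.53},
    {"offset":[0,0.139,-0.016],"rotation":[0.0524,0,0],"claw":0.53},
    {"offset":[0,0.15,-0.017],"rotation":[0.0567,0,0],"claw":0.53},
    {"offset":[0,0.162,-0.018],"rotation":[0.0611,0,0],"claw":0.53},
    {"offset":[0,0.173,-0.02],"rotation":[0.0654,0,0],"claw":0.53},
    {"offset":[0,0.185,-0.021],"rotation":[0.0698,0,0],"claw":0.53},
    {"offset":[0,0.196,-0.022],"rotation":[0.0742,0,0],"claw":0.53},
    {"offset":[0,0.208,-0.024],"rotation":[0.0785,0,0],"claw":0.53},
    {"offset":[0,0.219,-0.025],"rotation":[0.0829,0,0],"claw":0.53},
    {"offset":[0,0.231,-0.0265],"rotation":[0.0873,0,0],"claw":0.53}
  ]
}}

```text
clock: 18.4
tcp_pos: [0.5569, 0.0821, 0.1037]
orientation: [-0.401, 2.394, -1.679]
contact_force: [0.8, -1.3, -1.3]
grip_width: 0.0453
gripper_force: 0.7
```

```bash
python3 st.py
python3 - <<'E'
from h import *
f=grab_frame("scene"); c=f["frame"][130:330,190:380]; cv2.imwrite("pics/s4.png",cv2.cvtColor(cv2.resize(c,None,fx=3,fy=3),cv2.COLOR_RGB2BGR))
E
```

```text
t 18.4 tcp d,n,z 0.1704 0.0002 0.1037 tilt 70.08 F [ 0.8 -1.3 -1.3] w 0.045305188394010674
scene 697 lean 82.5 col w mean 0.0035 foot min s -0.027 zmax 0.128
top 591 lean 75.6 col w mean -0.0003 foot min s -0.043 zmax 0.18
```

View pics/s4.png

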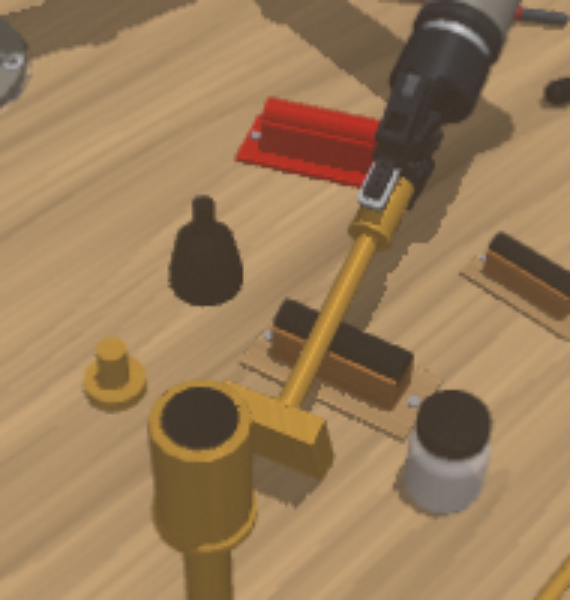

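The crop shows the lamp at about 71.5°, the column above the pad at (330,330). The bystanders are untouched. I'll go down another 7° slowly.

>>> {"api": "drive_tool", "payload": {
  "rows": [
    {"offset":[0,0.009,-0.001],"rotation":[0.0034,0,0],"claw":0.53},
    {"offset":[0,0.018,-0.002],"rotation":[0.0068,0,0],"claw":0.53},
    {"offset":[0,0.027,-0.004],"rotation":[0.0102,0,0],"claw":0.53},
    {"offset":[0,0.036,-0.005],"rotation":[0.0136,0,0],"claw":0.53},
    {"offset":[0,0.045,-0.006],"rotation":[0.017,0,0],"claw":0.53},
    {"offset":[0,0.054,-0.007],"rotation":[0.0204,0,0],"claw":0.53},
    {"offset":[0,0.063,-0.009],"rotation":[0.0238,0,0],"claw":0.53},
    {"offset":[0,0.072,-0.01],"rotation":[0.0272,0,0],"claw":0.53},
    {"offset":[0,0.081,-0.011],"rotation":[0.0306,0,0],"claw":0.53},
    {"offset":[0,0.09,-0.013],"rotation":[0.034,0,0],"claw":0.53},
    {"offset":[0,0.098,-0.014],"rotation":[0.0373,0,0],"claw":0.53},
    {"offset":[0,0.107,-0.015],"rotation":[0.0407,0,0],"claw":0.53},
    {"offset":[0,0.116,-0.016],"rotation":[0.0441,0,0],"claw":0.53},
    {"offset":[0,0.125,-0.018],"rotation":[0.0475,0,0],"claw":0.53},
    {"offset":[0,0.134,-0.019],"rotation":[0.0509,0,0],"claw":0.53},
    {"offset":[0,0.143,-0.02],"rotation":[0.0543,0,0],"claw":0.53},
    {"offset":[0,0.152,-0.022],"rotation":[0.0577,0,0],"claw":0.53},
    {"offset":[0,0.161,-0.0228],"rotation":[0.0611,0,0],"claw":0.53},
    {"offset":[0,0.161,-0.0228],"rotation":[0.0611,0,0],"claw":0.53}
  ]
}}

```text
clock: 20.13
tcp_pos: [0.5531, 0.0931, 0.0819]
orientation: [-0.383, 2.276, -1.813]
contact_force: [0.2, 0.3, -0.0]
grip_width: 0.0451
gripper_force: 0.0
```

```bash
python3 st.py
python3 - <<'E'
from h import *
# lamp height along the column ridge, from the top view
toe=np.array([.6125,-.0790]); d=np.array([-.327,.945]); n=np.array([.945,.327])
f=grab_frame("top"); P=cloud(f); s=(P[...,:2]-toe)@d; w=(P[...,:2]-toe)@n
for a in np.arange(.02,.2,.02):
    m=(s>a)&(s<a+.01)&(abs(w)<.012)
    if m.any(): print(round(a+.005,3),m.sum(),np.nanpercentile(P[m][:,2],90).round(4))
E
```

```text
t 20.1333 tcp d,n,z 0.182 0.0002 0.0819 tilt 77.08 F [ 0.2  0.3 -0. ] w 0.04512013396673786
scene 666 lean 85.0 col w mean 0.0034 foot min s -0.019 zmax 0.105
top 605 lean 83.9 col w mean -0.0005 foot min s -0.056 zmax 0.118
0.025 44 0.0572
0.045 45 0.0603
0.065 47 0.0648
0.085 41 0.0694
0.105 37 0.0745
0.125 50 0.078
0.145 55 0.0819
0.165 56 0.0887
0.185 62 0.1214
```

The column ridge slopes at 12°, so the lean is about 78°. The column's underside is at the pad top (~54 mm) and the fingers read zero force, so the lamp is resting on the stop. I'll open a little and back straight out along the tool axis.

>>> {"api": "drive_tool", "payload": {
  "rows": [
    {"offset":[0,0,0],"rotation":[0,0,0],"claw":0.57},
    {"offset":[0,0,0],"rotation":[0,0,0],"claw":0.62},
    {"offset":[0,0,0],"rotation":[0,0,0],"claw":0.68},
    {"offset":[0,0,0],"rotation":[0,0,0],"claw":0.72},
    {"offset":[0,0,0],"rotation":[0,0,0],"claw":0.72},
    {"offset":[0,0,-0.04],"rotation":[0,0,0],"claw":0.72},
    {"offset":[0,0,-0.1],"rotation":[0,0,0],"claw":0.72},
    {"offset":[0,0,-0.17],"rotation":[0,0,0],"claw":0.72},
    {"offset":[0,0,-0.24],"rotation":[0,0,0],"claw":0.72},
    {"offset":[0,0,-0.32],"rotation":[0,0,0],"claw":0.72},
    {"offset":[0,0,-0.4],"rotation":[0,0,0],"claw":0.72},
    {"offset":[0,0,-0.5],"rotation":[0,0,0],"claw":0.72},
    {"offset":[0,0,-0.6],"rotation":[0,0,0],"claw":0.72},
    {"offset":[0,0,-0.7],"rotation":[0,0,0],"claw":0.72},
    {"offset":[0,0,-0.7],"rotation":[0,0,0],"claw":0.72},
    {"offset":[0,0,-0.7],"rotation":[0,0,0],"claw":0.72}
  ]
}}

```text
clock: 21.62
tcp_pos: [0.5198, 0.1912, 0.1058]
orientation: [-0.384, 2.277, -1.81]
contact_force: [0.1, 0.1, 0.1]
grip_width: 0.0615
gripper_force: 0.0
```

```bash
python3 st.py
python3 - <<'E'
from h import *
f=grab_frame("scene"); c=f["frame"][130:330,190:380]; cv2.imwrite("pics/s5.png",cv2.cvtColor(cv2.resize(c,None,fx=3,fy=3),cv2.COLOR_RGB2BGR))
E
```

```text
t 21.6167 tcp d,n,z 0.2856 0.0008 0.1058 tilt 76.96 F [0.1 0.1 0.1] w 0.06154325167902621
scene 665 lean 82.0 col w mean 0.0033 foot min s -0.021 zmax 0.109
top 594 lean 84.0 col w mean -0.0004 foot min s -0.06 zmax 0.109
```

View pics/s5.png

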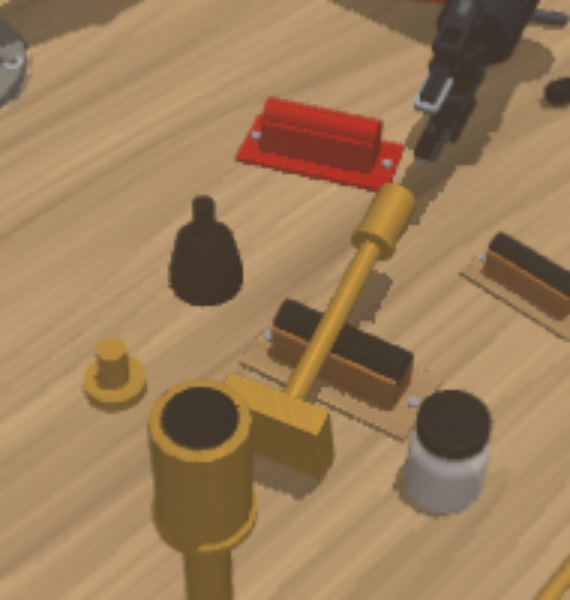

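The lamp lies on the pad at (330,340), with the lampholder overhanging at (385,215). The gripper is clear at (440,110) and nothing else has moved. Handing in.

```bash
python3 -c "
from bench import hand_in
print(hand_in())"
```

```text
the job is handed in; nothing more can be done
None
```

The small brass lamp was tipped over its foot edge and lowered onto the large brown padded stop, where it rests at about 78° with the gripper clear; handed in at about 21.7 s.

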